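# Press the pressure tester onto the slanting canister nipple and hold it

### The arm

A 6-joint arm with a two-finger parallel gripper is mounted at the origin on the work surface. World frame = base frame: x ahead of the robot, y to its left, z up, the work surface at z = 0. Lengths are in m, angles in rad, forces in N, time in s.
With the tool pointing down it reaches from about 0.425 to 0.95 m from the base axis. Payload 3.5 kg.
Tool frame: the origin (TCP) lies at the very end of the fingers, on their centre line; the grasp point (between the pads) lies 19 mm behind it; z points along the fingers, y is the direction in which the jaws open and shut (so a half turn about z gives the same grasp; the last joint's range is limited). The gripper opens to 85 mm and grips with 20 to 120 N. Pads are 22 mm wide; open, the fingers measure 114 mm over their backs; the gripper's body (76 mm by 85 mm) begins 54 mm behind the grasp point. The pads swing forward as they close: fully open they stand 13 mm farther back than shut.
Start: joints at [1.129, 0.286, 1.577, -0, 1.279, -0.15], TCP at [0.194, 0.646, 0.231] pointing down, gripper open.
Joint ranges: [-2.77, 2.77], [-0.9, 2.22], [0.21, 2.48], [-1.53, 4.67], [0.24, 2.81], [-2.84, 2.84]. Speed limits (rad/s): [2.79, 2.79, 3.14, 3.14, 3.14, 3.14].

### API

Orientations are given as a unit quaternion [w, x, y, z].
In Python, from station import arm gives the robot as it stands.
- The arm moves only by the tool carry_out, never from a script. Its argument "commands" is a list of rows, each a list of 5 numbers: the shift along the tool's x, y, z in mm, then the turn about the tool's z in degrees, then the opening, from -1 (shut) to 1 (fully open). In form: [[x, y, z, roll, jaw], ...]. A call has 1 to 8 rows; each row is the pose to reach, as a shift and turn from the pose commanded when the call began, along the tool's axes at that moment; what a row does not reach only later rows make up. A row lasts 1/10 s, in which the tool goes at most 50 mm and 8.59 degrees, less where a joint would pass 70% of its speed; a pose out of reach is approached as far as the arm can. A call with a gripper value outside its range is refused whole. The fingers move at their own pace and stop on an object; the grip force is fixed at half the most. Time passes only in rows, so rows that repeat a pose let the fingers close. It gives the time, the measured TCP pose, the force and the opening at its end, in the units of the state.
- arm.read_state(): the state, without advancing time (a new reading comes with each control period).
- arm.read_camera(name): name is "side" or "top"; returns (picture, depth): 400x640x3 uint8, red, green, blue; 400x640 float32, m along the optical axis (not along the pixel's ray), 0 where there is no reading.
- arm.camera_info(name): a dict with "fx", "fy", "cx", "cy" (pixels), "rvec" (rotation vector, rad) and "tvec" (3), from world to camera coordinates, as OpenCV has them. Camera axes: x right, y down, z forward; pixel columns grow to the right and rows downward; lengths in m; the calibration is good to about 2 mm. A picture is of the moment at which its call begins. camera_info takes no time and is no camera call.
- arm.sign_off(): hands the job in, once; it reports no verdict.
The state is a dict: "t": time; "joint_pos": joint angles; "dq": joint speeds; "effort": joint torques, N m; "position": TCP position; "orientation": TCP orientation; "force": force on the tool from outside, world axes, zero at the start; "wrist_torque": the same for the moment, N m; "gripper_width": finger opening in m.
Only numpy, scipy, OpenCV 4.12 (cv2) and the standard library are available. Lean on these libraries where they do the work, as an engineer would, in place of code of your own. Each camera call takes 0.05 s, during which the arm holds its last target. There are 200 camera calls.

### The job

Check the air canister that tyres are seated with: take the hand-held pressure tester out of its round stand, press its nose squarely onto the slanting quick-connect nipple of the canister until it snaps on, and push it fully home so that the nipple's spring plunger is pushed in. Finish while still gripping the tester and pressing it home against the spring; do not let go. Leave the drink can, the shoe and the steel ruler where they are.

Things in the scene. Friction and masses are not known exactly. Their poses are not given: they have to be found in the camera images.
- tester: Hand-held push-on pressure tester, 92 mm long, 0.11 to 0.22 kg, upright, nose down, in its stand. Origin: centre of the nose's mouth (lower end); z along its axis to the rear end; x, y square to the housing's faces. Steel nose 30 mm across (z 0 to 30 mm), black flange 48 mm across (z 30 to 36). The nose is bored 26 mm deep: a 4 mm thick inner lip with a 15 mm opening at the mouth, 21 mm bore behind it.
- tester_grip (a point): Where to grip the tester: middle of its grey 34 x 34 mm square housing (with dark windows), 62 mm from the mouth along its axis; the housing runs from 36 to 92 mm from the mouth. Axes as the tester's. How the tester is turned about its own axis does not matter on the nipple.
- holder_top (a point): Centre of the top rim of the tester's stand: a black tube 56 mm outside, 37 mm inside, 36 mm high, on an 80 mm foot fixed to the table. The flange rests on the rim, the mouth 30 mm below it: lift straight up until the mouth clears the rim. z is up.
- nipple_seat (a point): Centre of the flat steel seat (36 mm across, 8 mm proud of the canister) at the foot of the canister's quick-connect nipple; the tester's mouth comes flush onto it. z points out along the nipple, slanting 0.2 to 0.6 rad from vertical towards the robot's side; y is the canister's long axis. Fully home, the tester's origin lies here, its z along this z. The seat does not give way or turn.
- nipple_tip (a point): Tip of the nipple, 24 mm out from the seat; 13 mm across. Four sprung steel balls stand 2.5 mm out of its side 12 mm from the seat and snap in behind the tester's lip: takes about 8 N, passed when the mouth is under 6.5 mm from the seat. A brass plunger 8 mm across stands 11 mm out of the tip. Axes as the seat's.
- cradle: Black cradle, base 130 x 170 x 12 mm, fixed to the table; clamped in it lies the bare aluminium canister, 84 mm across and 211 mm long along y, its axis 60 mm above the table. Origin: centre of the underside, z up.
- plunger (a joint): Travel of the brass spring plunger into the nipple, m: 0 out, about 0.009 with the tester fully home, about 0.004 if the tester has snapped on but is no longer pressed. Its spring pushes back with 2 N at 0 to 8 N at 0.009.
- can: Plain aluminium drink can, 53 mm in diameter, 135 mm high, standing; origin at the centre of its bottom. Bystander.
- shoe: White running shoe, 270 x 84 mm, about 110 mm high, toe along its x; origin at the centre of its sole's underside. Bystander.
- ruler: Steel ruler lying flat, 300 x 30 x 3 mm, long side along its x; origin at the centre of its underside. Bystander.
There are look-alikes about, which are no part of the job. What is shaped like the part that bears holder_top but blue is not meant.

How it is judged:
By the outcome, as a careful person would: the job done as asked, in the order asked, and still so for the second after the job is handed in, while the arm keeps its last pose, push and grip.
It also fails if it takes over 38 s, if anything falls off the work surface, if the arm or the gripper's body presses on something with over 40 N, if the wrist force passes 120 N, or if a joint passes its speed limit or range.

## Working session

There is one attempt and no reset: what is moved stays moved. The work goes in short steps, Python scripts to look and compute and a tool call to move; the robot and the scene stay as the last step left them, time stands still between calls to the robot, and variables do not carry over. Pictures are saved under pics/ and viewed, about 8 in all and at most 12, crops included, and the job is handed in when it is done.

Besides the shell and the picture viewer there is one more tool, called after "Request:" as name([rows], argument=value, ...), one row to a line, values as JSON. carry_out: Moves the arm, as the interface text tells. Its arguments: {"type":"object","properties":{"commands":{"type":"array"}},"required":["commands"]}

```bash
ls; mkdir -p pics
cat > h.py <<'E'
import numpy as np, cv2
from station import arm
from scipy.spatial.transform import Rotation as R
def cam(n):
    i=arm.camera_info(n); K=np.array([[i['fx'],0,i['cx']],[0,i['fy'],i['cy']],[0,0,1.]])
    return K,R.from_rotvec(np.ravel(i['rvec'])).as_matrix(),np.ravel(i['tvec'])
def cloud(n,d):
    K,Rm,t=cam(n); v,u=np.indices(d.shape)
    p=np.stack([(u-K[0,2])/K[0,0]*d,(v-K[1,2])/K[1,1]*d,d],-1)
    return (p-t)@Rm
def proj(n,P):
    K,Rm,t=cam(n); q=(np.atleast_2d(P)@Rm.T+t)@K.T; return q[:,:2]/q[:,2:]
def save(n,im,s=1): cv2.imwrite(f'pics/{n}.png',cv2.resize(im,None,fx=s,fy=s,interpolation=cv2.INTER_CUBIC)[:,:,::-1])
def shot(n,tag):
    im,d=arm.read_camera(n); np.savez(f'{tag}.npz',im=im,d=d); return im,d
E
python3 - <<'E'
from h import *
for n in('top','side'):
    im,d=shot(n,n+'0'); save(n+'0',im); K,Rm,t=cam(n); print(n,K[0,0],-Rm.T@t,Rm[2],(d>0).mean())
print(arm.read_state())
E
```

```text
pics
top 518.2322472023229 [ 0.39646074 -0.10844744  1.41903901] [ 0.15471216 -0.00307422 -0.98795481] 0.9961796875
side 450.6290345804811 [ 0.43655566 -1.07866659  0.78596561] [ 0.11439342  0.81687998 -0.56535055] 0.99600390625
{'t': 0.1, 'joint_pos': array([ 1.12901676e+00,  2.87137960e-01,  1.57802526e+00,  1.11840136e-05,
        1.27858853e+00, -1.49980584e-01]), 'dq': array([ 3.47920110e-04, -3.01567562e-03, -2.25189959e-03, -1.76914283e-03,
        8.46837694e-04, -8.45600197e-05]), 'effort': array([ 4.46741169e-04, -4.07293975e+01, -2.93700010e+01, -1.09538296e-04,
        3.35039513e-03, -1.68842843e-05]), 'position': array([0.19388326, 0.6459417 , 0.23004778]), 'orientation': array([-3.19897918e-04,  1.45383936e-01,  9.89374725e-01, -1.03107885e-03]), 'force': array([ 0.6259424 , -0.59574355,  0.39872378]), 'wrist_torque': array([-0.024829  , -0.00043251, -0.02710442]), 'gripper_width': 0.08583327453197016}
```

View pics/top0.png

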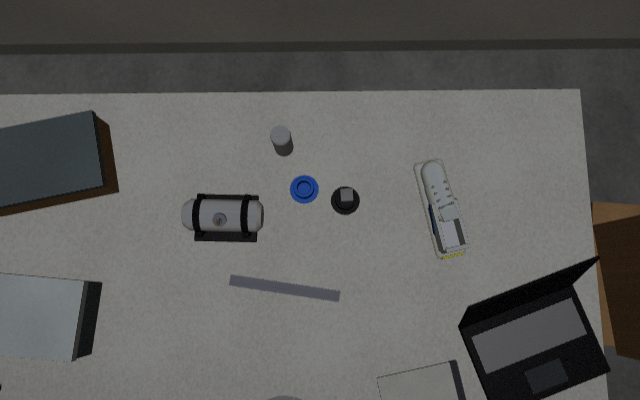

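View pics/side0.png

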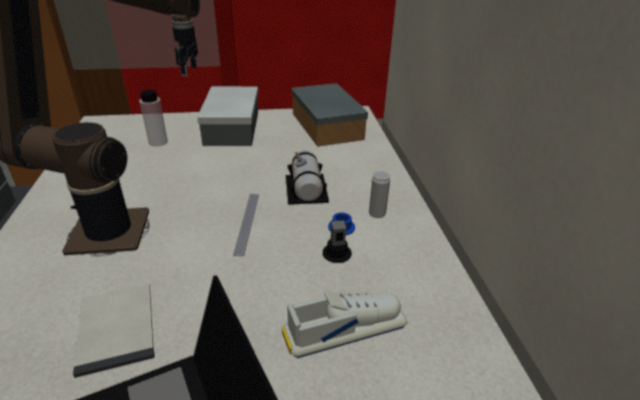

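The top view shows the tester in its black stand at about (346,197). The canister in its cradle is at (225,217) with the nipple near (219,219), the blue look-alike at (304,189), and the can, ruler and shoe well apart. The side view has the tester at (338,240) and the canister at (307,177).

Run:
```python
from h import *
T=np.load('top0.npz');S=np.load('side0.npz')
a=T['im'][180:260,170:270];b=T['im'][170:220,310:380];c=S['im'][140:210,270:340];e=S['im'][210:270,300:375]
f=lambda i:cv2.convertScaleAbs(cv2.resize(i,(400,300),interpolation=cv2.INTER_CUBIC),alpha=1.6)
save('crop1',np.vstack([np.hstack([f(a),f(b)]),np.hstack([f(c),f(e)])]))
W=cloud('top',T['d']); 
np.set_printoptions(precision=3,suppress=True,linewidth=200)
# tester: high points near
def reg(W,u0,u1,v0,v1): return W[v0:v1,u0:u1].reshape(-1,3)
p=reg(W,310,380,170,225); print('z hist',np.histogram(p[:,2],bins=np.arange(-.01,.13,.01)))
h=p[p[:,2]>.088]; print('tester top',len(h),h.mean(0),cv2.minAreaRect(h[:,:2].astype(np.float32)*1000))
q=p[(p[:,2]>.028)&(p[:,2]<.048)]; print('rim/flange',len(q),cv2.minEnclosingCircle(q[:,:2].astype(np.float32)*1000))
p=reg(W,175,270,185,248); print(np.histogram(p[:,2],bins=np.arange(-.01,.16,.01)))
h=p[p[:,2]>.108]; print('nip',len(h));print(h)
c=p[p[:,2]>.05]; print('canister extents',c.min(0),c.max(0))
b=p[(p[:,2]>.006)]; print(cv2.minAreaRect(b[:,:2].astype(np.float32)*1000))
```

```text
z hist (array([1834, 1559,   48,   13,  125,   53,    9,    7,    6,   11,  152,   21,    0,    0]), array([-0.01,  0.  ,  0.01,  0.02,  0.03,  0.04,  0.05,  0.06,  0.07,  0.08,  0.09,  0.1 ,  0.11,  0.12,  0.13]))
tester top 184 [ 0.611 -0.166  0.168] ((517.56005859375, -150.00296020507812), (37.47522735595703, 253.30465698242188), 79.4758071899414)
rim/flange 179 ((643.2349853515625, -133.14878845214844), 68.32666015625)
(array([1496, 1276,  475,    4,   10,   23,  148,  160,  231,  513, 1046,  518,   26,   17,   13,    1]), array([-0.01,  0.  ,  0.01,  0.02,  0.03,  0.04,  0.05,  0.06,  0.07,  0.08,  0.09,  0.1 ,  0.11,  0.12,  0.13,  0.14,  0.15]))
nip 100
[[ 0.396 -0.108  1.419]
 [ 0.396 -0.108  1.419]
 [ 0.396 -0.108  1.419]
 [ 0.396 -0.108  1.419]
 [ 0.396 -0.108  1.419]
 [ 0.396 -0.108  1.419]
 [ 0.396 -0.108  1.419]
 [ 0.396 -0.108  1.419]
 [ 0.575  0.161  0.112]
 [ 0.575  0.155  0.116]
 [ 0.574  0.205  0.11 ]
 [ 0.573  0.166  0.112]
 [ 0.573  0.164  0.111]
 [ 0.573  0.161  0.111]
 [ 0.572  0.158  0.115]
 [ 0.573  0.157  0.109]
 [ 0.572  0.153  0.116]
 [ 0.396 -0.108  1.419]
[... 1429 characters left out ...]
151  0.12 ]
 [ 0.396 -0.108  1.419]
 [ 0.547  0.16   0.138]
 [ 0.547  0.158  0.135]
 [ 0.547  0.155  0.138]
 [ 0.548  0.156  0.124]
 [ 0.548  0.153  0.123]
 [ 0.545  0.161  0.135]
 [ 0.544  0.158  0.136]
 [ 0.545  0.156  0.135]
 [ 0.546  0.155  0.124]
 [ 0.396 -0.108  1.419]
 [ 0.396 -0.108  1.419]
 [ 0.396 -0.108  1.419]
 [ 0.396 -0.108  1.419]
 [ 0.396 -0.108  1.419]
 [ 0.396 -0.108  1.419]
 [ 0.396 -0.108  1.419]
 [ 0.396 -0.108  1.419]
 [ 0.396 -0.108  1.419]
 [ 0.396 -0.108  1.419]
 [ 0.396 -0.108  1.419]
 [ 0.396 -0.108  1.419]]
canister extents [ 0.396 -0.108  0.05 ] [0.638 0.261 1.419]
((557.521240234375, 79.54875183105469), (450.2090148925781, 206.01943969726562), 74.00183868408203)
```

View pics/crop1.png

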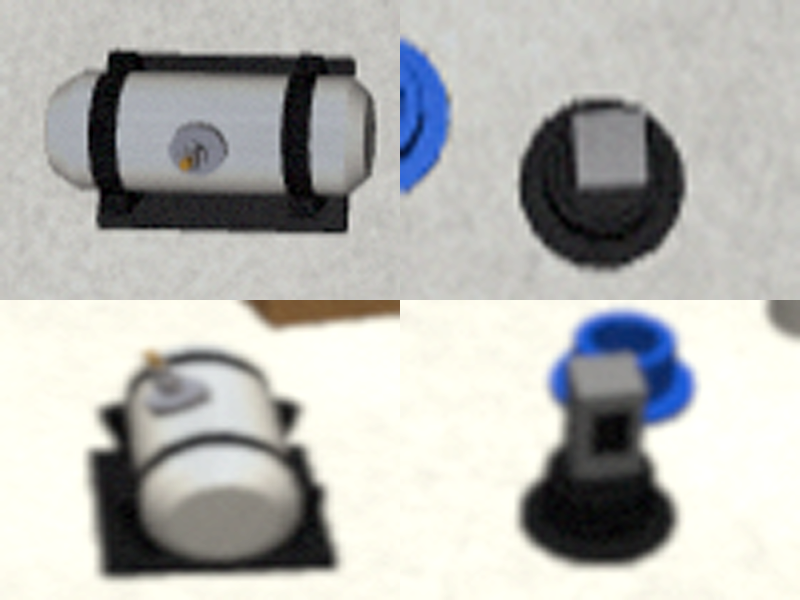

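The crops show the housing top, square and almost aligned with the image axes. The brass plunger tip is at about (216,223) in the top view and (296,155) in the side view, leaning towards the robot. Next I'll turn these into positions.

Run:
```python
from h import *
from scipy.optimize import least_squares
np.set_printoptions(precision=4,suppress=True,linewidth=200)
T=np.load('top0.npz');S=np.load('side0.npz')
W=cloud('top',T['d']);W[T['d']==0]=np.nan;V=cloud('side',S['d']);V[S['d']==0]=np.nan
def near(P,c,r): 
    P=P.reshape(-1,3);P=P[np.isfinite(P[:,0])]; return P[np.hypot(P[:,0]-c[0],P[:,1]-c[1])<r]
for n,P in(('t',W),('s',V)):
    print(n,'table z',np.median(near(P,(.6,-.02),.03)[:,2]),np.median(near(P,(.47,.15),.03)[:,2]))
def ray(n,uv):
    K,Rm,t=cam(n); d=Rm.T@np.linalg.solve(K,[uv[0],uv[1],1]); return -Rm.T@t,d/np.linalg.norm(d)
def onplane(n,uv,z): c,d=ray(n,uv); return c+d*(z-c[2])/d[2]
# tester top: mask by height in top view
p=W[170:225,310:380]; m=(np.nan_to_num(p[...,2],nan=0)>.085)
ys,xs=np.nonzero(m); c=np.array([xs.mean()+310,ys.mean()+170]); q=p[m]
print('top face z',np.median(q[:,2]),'centre px',c,onplane('top',c,.098))
g=T['im'][170:225,310:380].astype(float).mean(-1); m2=((g>70)&(cv2.dilate(m.astype(np.uint8),np.ones((3,3)))>0)&(p[...,2]>.05)).astype(np.uint8)
ct=max(cv2.findContours(m2,0,1)[0],key=cv2.contourArea).reshape(-1,2)+[310,170]
pt=np.array([onplane('top',k,.098)[:2] for k in ct],np.float32)*1000; print('rect',cv2.minAreaRect(pt))
# stand foot: dark disc in top view
im=T['im'][170:225,310:380].astype(int); dk=((im.max(-1)<45)|(m2>0)).astype(np.uint8)
ct=max(cv2.findContours(dk,0,1)[0],key=cv2.contourArea).reshape(-1,2)+[310,170]
print('foot',cv2.minEnclosingCircle(np.array([onplane('top',k,.006)[:2] for k in ct],np.float32)*1000))
r=near(W,(.6,-.13),.05); print('z rim', np.histogram(r[:,2],np.arange(-.006,.11,.004)))
# cylinder fit
def cyl(P):
    P=near(P,(.575,.15),.12);P=P[(P[:,2]>.055)&(P[:,2]<.105)&(abs(P[:,1]-.15)<.07)]
    f=lambda a:np.hypot((P[:,0]-a[0]-a[1]*(P[:,1]-.15))*np.cos(a[1]),P[:,2]-a[2])-.042
    s=least_squares(f,[.575,0,.06],loss='soft_l1',f_scale=.002); return s.x,len(P),np.median(abs(s.fun))
for n,P in(('t',W),('s',V)): print('cyl',n,cyl(P))
# plunger brass
for n,D,(u0,u1,v0,v1) in(('top',T,(205,235,205,235)),('side',S,(285,310,145,170))):
    hsv=cv2.cvtColor(D['im'],cv2.COLOR_RGB2HSV)[v0:v1,u0:u1]; w=((hsv[...,0]>8)&(hsv[...,0]<30)&(hsv[...,1]>80)); ys,xs=np.nonzero(w)
    print(n,'brass',len(xs),xs.mean()+u0,ys.mean()+v0,xs.min()+u0,xs.max()+u0,ys.min()+v0,ys.max()+v0)
    globals()['b_'+n]=(xs.mean()+u0,ys.mean()+v0)
(c1,d1),(c2,d2)=ray('top',b_top),ray('side',b_side)
s=np.linalg.lstsq(np.c_[d1,-d2],c2-c1,rcond=None)[0];a,b=c1+d1*s[0],c2+d2*s[1];print('brass 3d',(a+b)/2,'gap',np.linalg.norm(a-b)*1000)
```

```text
t table z -0.0007025120501803451 -0.0005573238748975242
s table z 0.002546295231640094 0.002615833788468245
top face z 0.09657157306221888 centre px [346.1453 194.352 ] [ 0.6226 -0.1688  0.098 ]
rect ((623.5377197265625, -169.7432861328125), (28.505571365356445, 31.6411190032959), 89.12892150878906)
foot ((622.8274536132812, -168.93789672851562), 39.06972885131836)
z rim (array([214, 362, 171,  67,  21,   4,   3,   1,   5,  19,  26,  27,  24,   3,   5,   2,   1,   0,   5,   4,   0,   2,   3,   6,  14,  57,  29,   5]), array([-0.006, -0.002,  0.002,  0.006,  0.01 ,  0.014,  0.018,  0.022,  0.026,  0.03 ,  0.034,  0.038,  0.042,  0.046,  0.05 ,  0.054,  0.058,  0.062,  0.066,  0.07 ,  0.074,  0.078,  0.082,  0.086,
        0.09 ,  0.094,  0.098,  0.102,  0.106]))
cyl t (array([0.5779, 0.0319, 0.0592]), 1701, np.float64(0.001441243328871411))
cyl s (array([0.5788, 0.0334, 0.0623]), 551, np.float64(0.0008353269951357767))
top brass 8 216.125 223.125 215 217 222 224
side brass 4 296.5 153.5 296 297 153 154
brass 3d [0.5485 0.1581 0.1344] gap 3.169502044385746
```

```bash
cat >> h.py <<'E'
def go(P,yaw):
    """tool shift (mm), roll (deg) to TCP P with jaw axis `yaw` deg from world y"""
    s=arm.read_state(); M=R.from_quat(np.roll(s['orientation'],-1)).as_matrix()
    sh=M.T@(np.array(P)-s['position'])*1000
    a=np.degrees(np.arctan2(-M[0,1],M[1,1])); r=-(((yaw-a)+90)%180-90)
    print('t',round(s['t'],2),'pos',s['position'].round(4),'yaw',a.round(2),'tilt',M[2,:2].round(4),'F',s['force'].round(1),'w',round(s['gripper_width'],4),'q',s['joint_pos'].round(2))
    print('shift',sh.round(1),'roll',r.round(2))
E
python3 -c "
from h import *
go((.623,-.169,.16),0)"
```

```text
t 0.1 pos [0.1939 0.6459 0.23  ] yaw -16.72 tilt [ 0.0003 -0.0021] F [ 0.6 -0.6  0.4] w 0.0858 q [ 1.13  0.29  1.58  0.    1.28 -0.15]
shift [-645.4 -656.9   71.2] roll -16.72
```

Request:
carry_out([
  [-645, -657, 70, -16.7, 1],
  [-645, -657, 70, -16.7, 1],
  [-645, -657, 70, -16.7, 1],
  [-645, -657, 70, -16.7, 1],
  [-645, -657, 70, -16.7, 1],
  [-645, -657, 70, -16.7, 1],
  [-645, -657, 70, -16.7, 1],
  [-645, -657, 70, -16.7, 1],
])

```text
t: 0.9
position: [0.3801, 0.2916, 0.2005]
orientation: [-0.0, -0.0, 1.0, -0.0]
force: [0.7, 0.8, 0.8]
gripper_width: 0.085
```

```bash
python3 -c "
from h import *
go((.623,-.169,.16),0)"
```

```text
t 0.9 pos [0.3801 0.2916 0.2005] yaw 0.01 tilt [ 0.0002 -0.0001] F [0.7 0.8 0.8] w 0.085 q [ 0.44 -0.13  2.08 -0.    1.19 -1.13]
shift [-242.9 -460.6   40.6] roll 0.01
```

Request:
carry_out([
  [-243, -461, 40, 0, 1],
  [-243, -461, 40, 0, 1],
  [-243, -461, 40, 0, 1],
  [-243, -461, 40, 0, 1],
  [-243, -461, 40, 0, 1],
  [-243, -461, 40, 0, 1],
  [-243, -461, 40, 0, 1],
  [-243, -461, 40, 0, 1],
])

```text
t: 1.7
position: [0.566, -0.0613, 0.1698]
orientation: [-0.0, 0.0, 1.0, 0.0]
force: [0.3, 1.4, -0.2]
gripper_width: 0.085
```

```bash
python3 -c "
from h import *
go((.623,-.169,.16),0)"
```

```text
t 1.7 pos [ 0.566  -0.0613  0.1698] yaw -0.04 tilt [0.0005 0.0004] F [ 0.3  1.4 -0.2] w 0.085 q [-0.29  0.11  1.89  0.    1.13 -1.86]
shift [ -57.1 -107.6    9.7] roll -0.04
```

Request:
carry_out([
  [-57, -108, 10, 0, 1],
  [-57, -108, 10, 0, 1],
  [-57, -108, 10, 0, 1],
  [-57, -108, 10, 0, 1],
  [-57, -108, 10, 0, 1],
])

```text
t: 2.2
position: [0.6221, -0.1673, 0.1594]
orientation: [-0.001, 0.001, 1.0, 0.001]
force: [-0.1, -0.1, -0.3]
gripper_width: 0.0854
```

Run:
```python
from h import *
go((.623,-.169,.05),0)
a,_=shot('top','top1');b,_=shot('side','side1')
print(proj('top',[.623,-.169,.16]),proj('side',[.623,-.169,.16]))
f=lambda i:cv2.resize(i,(400,400),interpolation=cv2.INTER_CUBIC)
save('over',np.hstack([f(a[150:250,295:395]),f(cv2.convertScaleAbs(b[170:280,280:390],alpha=1.5))]))
```

```text
t 2.2 pos [ 0.6221 -0.1673  0.1594] yaw -0.07 tilt [0.0018 0.0012] F [-0.1 -0.1 -0.3] w 0.0854 q [-0.42  0.29  1.71  0.    1.14 -1.99]
shift [ -1.1  -1.9 109.4] roll -0.07
[[347.30524417 189.93979334]] [[338.35105517 204.2872853 ]]
```

View pics/over.png

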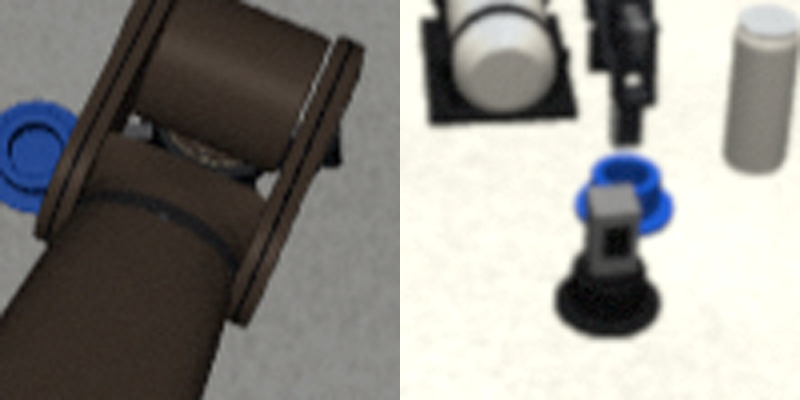

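The top view is hidden by the arm. In the side view the near finger tip is at about (342,208) and the tester's top at about (338,222). I'll compare the finger with its projected position.

Run:
```python
from h import *
for x,y,z in((.622,-.212,.172),(.622,-.124,.172),(.622,-.212,.16),(.623,-.169,.098),(.623,-.186,.098),(.623,-.169,.0)):print((x,y,z),proj('side',[x,y,z])[0].round(1))
b=np.load('side1.npz')['im'];g=b.astype(int).max(-1)
for v in range(196,212,3): xs=np.nonzero(g[v,320:365]<75)[0]; print(v,xs.min()+320,xs.max()+320, len(xs))
for v in range(224,240,3): xs=np.nonzero(g[v,325:352]<135)[0]; print(v,xs.min()+325,xs.max()+325,len(xs))
d=np.load('side1.npz')['d'];P=cloud('side',d);q=P[200:209,335:350].reshape(-1,3);q=q[(q[:,1]<-.19)&(q[:,1]>-.25)];print(q.mean(0),q.min(0),q.max(0))
q=P[224:240,330:348].reshape(-1,3);q=q[(q[:,1]<-.175)&(q[:,1]>-.20)&(q[:,2]>.05)];print(np.median(q,0),q.min(0),q.max(0))
```

```text
(0.622, -0.212, 0.172) [341.3 210.2]
(0.622, -0.124, 0.172) [335.1 190.6]
(0.622, -0.212, 0.16) [341.  214.3]
(0.623, -0.169, 0.098) [337.3 224.3]
(0.623, -0.186, 0.098) [338.4 228.3]
(0.623, -0.169, 0.0) [335.7 253.7]
196 320 349 20
199 320 347 17
202 320 345 15
205 339 345 7
208 339 345 7Traceback (most recent call last):
  File "<stdin>", line 4, in <module>
    return umr_minimum(a, axis, None, out, keepdims, initial, where)
ValueError: zero-size array to reduction operation minimum which has no identity
```

Request:
carry_out([
  [-1, -1.5, 40, 0, 1],
  [-1, -1.5, 75, 0, 1],
  [-1, -1.5, 100, 0, 1],
  [-1, -1.5, 109, 0, 1],
  [-1, -1.5, 109, 0, 1],
  [-1, -1.5, 109, 0, 1],
])

```text
t: 2.9
position: [0.6247, -0.1687, 0.0531]
orientation: [0.001, -0.0, 1.0, -0.0]
force: [0.2, 0.3, 1.3]
gripper_width: 0.0854
```

Request:
carry_out([
  [0, 0, 0, 0, -1],
  [0, 0, 0, 0, -1],
  [0, 0, 0, 0, -1],
  [0, 0, 0, 0, -1],
  [0, 0, 0, 0, -1],
  [0, 0, 0, 0, -1],
  [0, 0, 0, 0, -1],
  [0, 0, 0, 0, -1],
])

```text
t: 3.7
position: [0.6244, -0.1692, 0.0524]
orientation: [0.001, 0.0, 1.0, -0.0]
force: [-0.5, -0.4, 6.1]
gripper_width: 0.0337
```

Run:
```python
from h import *
go((.623,-.169,.07),-1.8)
b,_=shot('side','side2')
save('grip',cv2.convertScaleAbs(b[190:270,290:390],alpha=1.7),5)
```

```text
t 3.7 pos [ 0.6244 -0.1692  0.0524] yaw -0.02 tilt [-0.0016 -0.0008] F [-0.5 -0.4  6.1] w 0.0337 q [-0.42  0.42  1.76 -0.    0.96 -1.99]
shift [  1.4   0.2 -17.6] roll 1.78
```

View pics/grip.png

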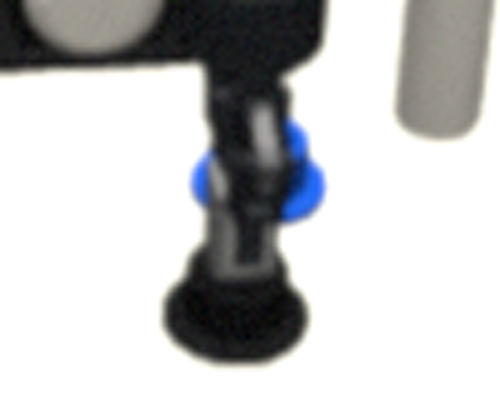

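Gripped: the opening is 33.7 mm and the fingers sit on the housing. The moves can't tilt the tool, so I'll lift until the mouth is about 8 mm below the rim. Then I'll pull towards the robot, so the nose bears on the rim and the tester swivels about the jaw axis.

Request:
carry_out([
  [0, 0, -8, 0, -1],
  [0, 0, -16, 0.9, -1],
  [0, 0, -22, 1.8, -1],
  [0, 0, -22, 1.8, -1],
  [3, 0, -22, 1.8, -1],
  [6, 0, -22, 1.8, -1],
  [9, 0, -22, 1.8, -1],
  [9, 0, -22, 1.8, -1],
])

```text
t: 4.55
position: [0.6177, -0.1688, 0.074]
orientation: [0.005, 0.017, 1.0, -0.0]
force: [8.4, 0.7, -4.2]
gripper_width: 0.0336
```

Request:
carry_out([
  [2, 0, 0, 0, -1],
  [4, 0, 0, 0, -1],
  [6, 0, 0, 0, -1],
  [6, 0, 0, 0, -1],
])

```text
t: 4.95
position: [0.6129, -0.1687, 0.0748]
orientation: [0.007, 0.017, 1.0, -0.001]
force: [9.7, 1.0, -4.2]
gripper_width: 0.0334
```

Run:
```python
from h import *
go((.623,-.169,.07),-1.8)
b,_=shot('side','side3')
save('tilt1',cv2.convertScaleAbs(b[180:265,290:390],alpha=2.2),5)
```

```text
t 4.95 pos [ 0.6129 -0.1687  0.0748] yaw -1.91 tilt [-0.0132 -0.0009] F [ 9.7  1.  -4.2] w 0.0334 q [-0.43  0.36  1.79  0.01  0.98 -1.97]
shift [-10.    0.1   4.9] roll -0.11
```

View pics/tilt1.png

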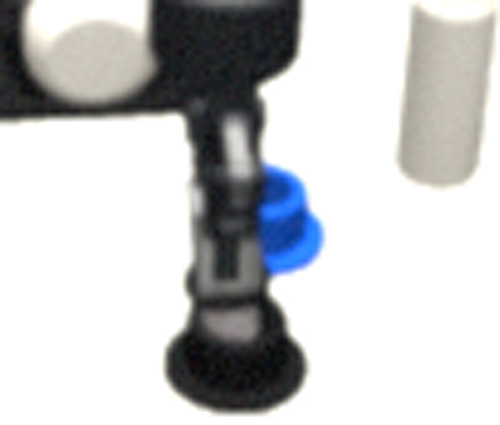

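The image shows the nose partly out of the stand and the housing starting to lean. Force has levelled off near 10 N, so the tester is swivelling in the pads. I'll carry on.

Request:
carry_out([
  [2.5, 0, 0, 0, -1],
  [5, 0, 0, 0, -1],
  [7.5, 0, 0, 0, -1],
  [10, 0, 0, 0, -1],
  [12, 0, 0, 0, -1],
  [14, 0, 0, 0, -1],
  [14, 0, 0, 0, -1],
])

```text
t: 5.7
position: [0.5994, -0.1684, 0.0752]
orientation: [0.007, 0.017, 1.0, -0.001]
force: [10.6, 2.1, -4.6]
gripper_width: 0.0333
```

Request:
carry_out([
  [-2, 0, 0, 0, -1],
  [-2, 0, -25, 0, -1],
  [-2, 0, -65, 0, -1],
  [-2, 0, -105, 0, -1],
  [-2, 0, -145, 0, -1],
  [-2, 0, -145, 0, -1],
  [-2, 0, -145, 0, -1],
])

```text
t: 6.4
position: [0.5967, -0.1685, 0.2191]
orientation: [0.001, 0.016, 1.0, -0.0]
force: [-0.4, -0.7, -2.3]
gripper_width: 0.0333
```

Run:
```python
from h import *
go((.623,-.169,.07),-1.8)
b,d=shot('side','side4');a,_=shot('top','top4')
save('tilt2',cv2.convertScaleAbs(b[130:260,270:390],alpha=2.2),4)
```

```text
t 6.4 pos [ 0.5967 -0.1685  0.2191] yaw -1.82 tilt [-0.0012 -0.0008] F [-0.4 -0.7 -2.3] w 0.0333 q [-0.44  0.18  1.73 -0.    1.23 -1.98]
shift [-26.1   0.4 149.2] roll -0.02
```

View pics/tilt2.png

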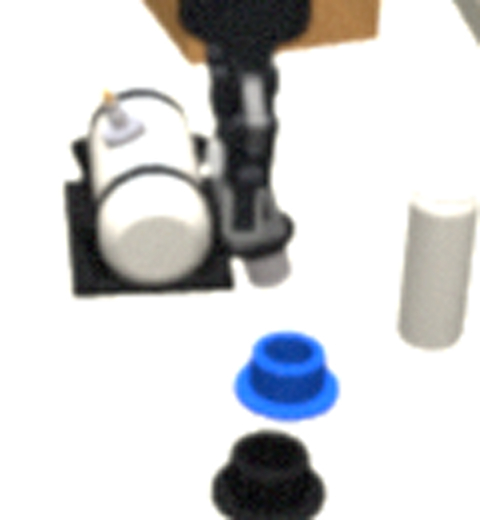

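The tester is out of the stand and leaning the right way: the mouth is near pixel (337,198) and the housing leans towards the robot. Next I'll measure its tilt and mouth position from the nose's depth points.

```bash
cat >> h.py <<'E'
from scipy.optimize import least_squares
def nose(tag,tcp,yaw=-1.8,box=(40,45),zr=(-.09,-.03),dbg=True):
    """tilt of the tester from its nose cylinder in the side depth; also silhouette mouth"""
    b=np.load(tag+'.npz');P=cloud('side',b['d']);ok=b['d']>0
    y=np.radians(yaw); ex=np.array([np.cos(y),np.sin(y),0]);ey=np.array([-np.sin(y),np.cos(y),0])
    Q=np.stack([(P-tcp)@ex,(P-tcp)@ey,P[...,2]-tcp[2]],-1)
    m=ok&(abs(Q[...,0])<.08)&(abs(Q[...,1])<.03)&(Q[...,2]<.02)&(Q[...,2]>-.06)
    return b['im'],Q,m,(ex,ey)
E
python3 - <<'E'
from h import *
np.set_printoptions(precision=4,suppress=True,linewidth=200)
tcp=np.array([.5967,-.1685,.2191])
im,Q,m,_=nose('side4',tcp)
vs,us=np.nonzero(m);print(us.min(),us.max(),vs.min(),vs.max(),m.sum())
for v in range(vs.min(),vs.max()+1):
    r=np.nonzero(m[v])[0]; 
    if len(r): print(v,r.min(),r.max(),len(r),'x',Q[v,r,0].min().round(4),Q[v,r,0].max().round(4),'ymin',Q[v,r,1].min().round(4),'z',Q[v,r,2].mean().round(4), 'g',im[v,r].max(-1)[::2])
E
```

```text
325 343 180 201 286
180 338 338 1 x 0.0201 0.0201 ymin -0.0133 z 0.0195 g [68]
181 325 339 5 x -0.011 0.0221 ymin -0.0168 z 0.0187 g [46 44 97]
182 325 340 7 x -0.0114 0.0291 ymin -0.02 z 0.0147 g [ 45  33  54 104]
183 325 342 12 x -0.0111 0.0336 ymin -0.0247 z 0.0112 g [43 52 42 39 54 79]
184 325 342 14 x -0.0115 0.0328 ymin -0.0291 z 0.0108 g [38 51 32 43 38 49 43]
185 325 343 18 x -0.0112 0.0344 ymin -0.0294 z 0.0097 g [39 49 17 21 53 43 48 42 43]
186 325 343 15 x -0.0115 0.0337 ymin -0.0297 z 0.0068 g [38 48 34 53 49 50 33 75]
187 325 343 16 x -0.0092 0.0331 ymin -0.0292 z 0.0034 g [37 51 32 57 51 50 47 26]
188 325 343 19 x -0.0093 0.0331 ymin -0.0264 z 0.0005 g [30 54 51 50 54 53 48 46 30 84]
189 325 342 18 x -0.0078 0.0298 ymin -0.0211 z -0.004 g [23 49 57 57 55 48 40 35 27]
190 325 342 18 x -0.0085 0.0309 ymin -0.02 z -0.0065 g [19 36 50 49 44 38 31 22 41]
191 325 341 17 x -0.0094 0.0282 ymin -0.0226 z -0.0086 g [15 27 43 39 32 23 19 17 66]
192 325 340 16 x -0.0089 0.0273 ymin -0.0244 z -0.0105 g [ 8 20 31 27 22 19 16 26]
193 326 341 16 x -0.007 0.03 ymin -0.0272 z -0.0133 g [16 30 22 17 16 23 37 58]
194 328 342 15 x -0.0028 0.0337 ymin -0.0248 z -0.0179 g [ 69  48  25  30  43  56  66 115]
195 330 342 13 x 0.0035 0.0337 ymin -0.0158 z -0.0234 g [ 89  46  51  58  67  68 103]
196 330 342 13 x 0.0041 0.0326 ymin -0.0179 z -0.0266 g [114  58  61  65  68  68  95]
197 331 342 12 x 0.0062 0.0336 ymin -0.0156 z -0.0292 g [87 59 63 67 67 71]
198 331 342 12 x 0.006 0.0329 ymin -0.0179 z -0.0316 g [102  58  64  65  68  77]
199 331 341 11 x 0.0068 0.0302 ymin -0.0163 z -0.035 g [117  59  63  66  69  91]
200 332 341 10 x 0.0085 0.0306 ymin -0.0153 z -0.0378 g [94 65 68 74 95]
201 332 339 8 x 0.009 0.0245 ymin -0.0171 z -0.0402 g [123  85  82  94]
```

```bash
cat >> h.py <<'E'
def fitnose(tag,tcp,yaw=-1.8,zp=.022,dl=-.0015):
    im,Q,m,_=nose(tag,tcp,yaw); q=Q[m]; K=q.copy()
    th=.35
    for _ in range(4):
        c,s=np.cos(th),np.sin(th)
        u=(K[:,0]-dl)*c+(K[:,2]-zp)*s; w=-(K[:,0]-dl)*s+(K[:,2]-zp)*c
        k=K[(abs(u)<.02)&(w<-.043)&(w>-.068)&(K[:,1]<.0)]
        f=lambda a:np.hypot((k[:,0]-dl)*np.cos(a[0])+(k[:,2]-zp)*np.sin(a[0]),k[:,1]-a[1])-.015
        r=least_squares(f,[th,0],loss='soft_l1',f_scale=.001); th=r.x[0]
    c,s=np.cos(th),np.sin(th);w=-(K[:,0]-dl)*s+(K[:,2]-zp)*c;u=(K[:,0]-dl)*c+(K[:,2]-zp)*s
    print('theta',th,'y0',r.x[1],'n',len(k),'med',np.median(abs(r.fun)),'w min sorted',np.sort(w[abs(u)<.017])[:8].round(4))
    return th
E
python3 - <<'E'
from h import *
tcp=np.array([.5967,-.1685,.2191])
for dl in(-.003,-.0015,0,.002):fitnose('side4',tcp,dl=dl)
im=np.load('side4.npz')['im'];save('z',cv2.convertScaleAbs(im[172:208,315:355],alpha=2.2),12)
E
```

```text
theta 0.38823348980700606 y0 9.553911949292106e-05 n 91 med 0.0010886238226181441 w min sorted [-0.07   -0.0679 -0.0666 -0.0664 -0.0662 -0.0661 -0.0658 -0.0658]
theta 0.36405672467606415 y0 0.00013255215641953713 n 90 med 0.0010193392328403626 w min sorted [-0.0693 -0.0672 -0.0658 -0.0657 -0.0656 -0.0656 -0.0654 -0.0652]
theta 0.3393865794430453 y0 0.00013933419361838103 n 90 med 0.0009971068688556751 w min sorted [-0.0686 -0.0666 -0.0654 -0.0651 -0.0649 -0.0649 -0.0646 -0.0646]
theta 0.30514989568258655 y0 0.000301714414494509 n 87 med 0.0009207034545210616 w min sorted [-0.0677 -0.0657 -0.0652 -0.0645 -0.0642 -0.064  -0.064  -0.0639]
```

View pics/z.png

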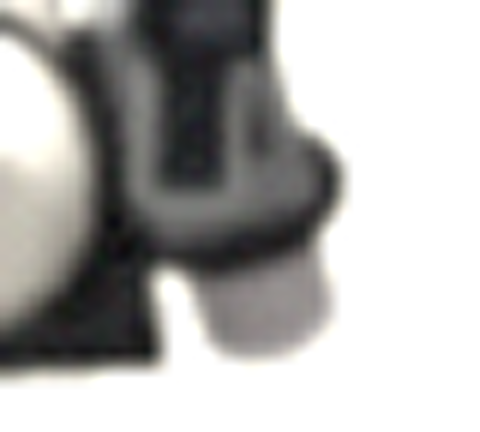

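The zoom shows the leaning nose with its mouth's lower edge at about pixel (336,201); the fit gives a tilt of 0.35 ± 0.04. Now I'll get the nipple's points from the side view and the move to a standoff on its axis.

Run:
```python
from h import *
np.set_printoptions(precision=4,suppress=True,linewidth=200)
for n,ax,az in(('side',.5788,.0623),('top',.5779,.0592)):
    D=np.load(n+'0.npz');P=cloud(n,D['d']);ok=(D['d']>0)&(abs(P[...,1]-.158)<.03)
    x=(P[...,0]-ax-.032*(P[...,1]-.15));z=P[...,2]-az; r=np.hypot(x,z);th=np.arctan2(-x,z)
    m=ok&(r>.058)&(r<.095)&(th>0)&(th<.8)
    print(n,m.sum(),'nip th',np.median(th[m]),'y med',np.median(P[m][:,1]),'y rng',np.percentile(P[m][:,1],[5,95]),'rmax',r[m].max())
    s=ok&(r>.047)&(r<.053)&(th>-.1)&(th<.9); print(' seat n',s.sum(),'th',np.percentile(th[s],[10,50,90]),'y',np.percentile(P[s][:,1],[5,50,95]))
    print(np.c_[r[m],th[m],P[m][:,1]][np.argsort(r[m])][::max(1,m.sum()//14)])
go((.5187,.159,.219),-1.8)
```

```text
side 35 nip th 0.37448244515413537 y med 0.15501753056116133 y rng [0.1516 0.1612] rmax 0.08620372264152781
 seat n 47 th [0.1346 0.3927 0.6431] y [0.1405 0.1519 0.1685]
[[0.059  0.3223 0.1516]
 [0.061  0.4192 0.1527]
 [0.0625 0.2469 0.1558]
 [0.0628 0.4618 0.1521]
 [0.0636 0.4504 0.1567]
 [0.0649 0.3938 0.1514]
 [0.0659 0.3348 0.1533]
 [0.0671 0.4807 0.1529]
 [0.0688 0.3126 0.1604]
 [0.0693 0.3629 0.1553]
 [0.0708 0.3961 0.1612]
 [0.0718 0.4433 0.1559]
 [0.0736 0.429  0.1586]
 [0.0771 0.3671 0.1553]
 [0.0794 0.3993 0.1533]
 [0.0814 0.348  0.1531]
 [0.0843 0.3719 0.1562]
 [0.0862 0.4028 0.155 ]]
top 35 nip th 0.35245584843459044 y med 0.15571925552544214 y rng [0.1512 0.1613] rmax 0.08810327870149504
 seat n 90 th [0.1417 0.3554 0.6676] y [0.1428 0.157  0.1743]
[[0.0608 0.3971 0.1499]
 [0.0633 0.3451 0.1518]
 [0.0641 0.2631 0.154 ]
 [0.0657 0.2606 0.1562]
 [0.0666 0.3379 0.1637]
 [0.0678 0.4075 0.1537]
 [0.0701 0.3603 0.1531]
 [0.0703 0.3228 0.1529]
 [0.0709 0.3566 0.1504]
 [0.0723 0.3178 0.155 ]
 [0.0728 0.46   0.1555]
 [0.0762 0.3432 0.1618]
 [0.0793 0.3334 0.1586]
 [0.0819 0.3889 0.1584]
 [0.0832 0.4162 0.1607]
 [0.0833 0.4147 0.1557]
 [0.0844 0.3798 0.1553]
 [0.0881 0.3405 0.1594]]
t 6.5 pos [ 0.5953 -0.1678  0.2158] yaw -1.82 tilt [0.0042 0.0017] F [-0.3  0.2 -3. ] w 0.0334 q [-0.44  0.18  1.73 -0.    1.23 -1.98]
shift [ 87.  324.2  -2.3] roll -0.02
```

Request:
carry_out([
  [20, 40, -3, 0, -1],
  [32, 85, -3, 0, -1],
  [44, 130, -3, 0, -1],
  [55, 175, -3, 0, -1],
  [65, 220, -3, 0, -1],
  [74, 265, -3, 0, -1],
  [83, 305, -3, 0, -1],
  [87, 324, -3, 0, -1],
])

```text
t: 7.3
position: [0.5174, 0.1611, 0.2184]
orientation: [-0.003, 0.014, 1.0, 0.0]
force: [0.5, 0.1, -2.1]
gripper_width: 0.0336
```

Request:
carry_out([
  [0, 0, 0, 0, -1],
  [0, 0, 0, 0, -1],
])

```text
t: 7.5
position: [0.5189, 0.1582, 0.2192]
orientation: [-0.002, 0.015, 1.0, -0.001]
force: [0.5, 0.2, -1.4]
gripper_width: 0.0334
```

Run:
```python
from h import *
go((.5187,.158,.1934),-1.8)
s=[arm.read_state()['position'] for _ in range(5)];print(np.array(s).round(4)); tcp=np.mean(s,0)
b,d=shot('side','side5');a,_=shot('top','top5')
for dl in(-.003,-.0015,0):fitnose('side5',tcp,dl=dl)
f=lambda i:cv2.resize(i,(400,500),interpolation=cv2.INTER_CUBIC)
save('near',np.hstack([f(cv2.convertScaleAbs(b[115:190,270:330],alpha=1.8)),f(cv2.convertScaleAbs(a[170:245,190:250],alpha=1.8))]))
```

```text
t 7.5 pos [0.5189 0.1582 0.2192] yaw -1.75 tilt [ 0.0037 -0.0012] F [ 0.5  0.2 -1.4] w 0.0334 q [ 0.11  0.01  1.91 -0.    1.23 -1.43]
shift [ 0.1 -0.2 25.8] roll 0.05
[[0.5189 0.1582 0.2192]
 [0.5189 0.1582 0.2192]
 [0.5189 0.1582 0.2192]
 [0.5189 0.1582 0.2192]
 [0.5189 0.1582 0.2192]]
theta 0.4014598583469023 y0 0.0005538891613471507 n 71 med 0.001054726553841633 w min sorted [-0.0688 -0.0682 -0.0667 -0.0665 -0.0659 -0.0659 -0.0652 -0.0649]
theta 0.3737580618363706 y0 0.0005589907821335862 n 72 med 0.0010199379757623028 w min sorted [-0.068  -0.0673 -0.0665 -0.0658 -0.0656 -0.0652 -0.0648 -0.0644]
theta 0.3485552656395791 y0 0.0005345235057305345 n 71 med 0.0010608180435275703 w min sorted [-0.0672 -0.0665 -0.0662 -0.0653 -0.0651 -0.0646 -0.0644 -0.064 ]
```

View pics/near.png

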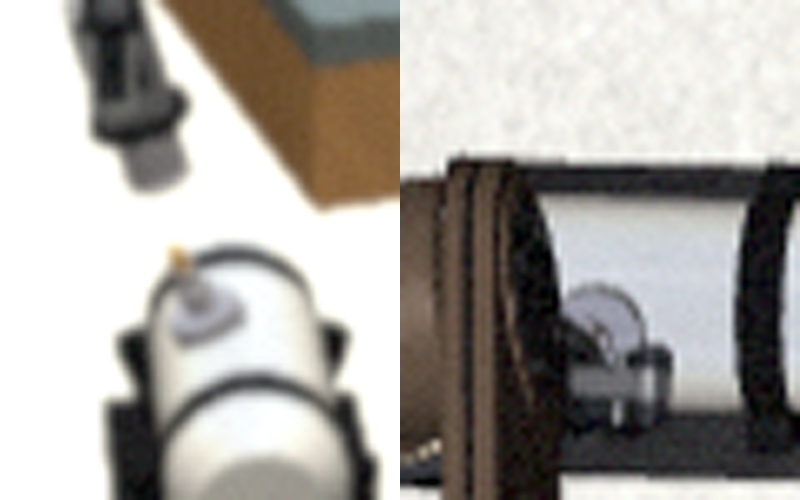

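The side view shows the nose above and to the left of the nipple, roughly parallel to it. In the top view the nipple is just beyond the gripper, in line in y. I'll lower onto the axis and check the offset again from close by.

Request:
carry_out([
  [-0.7, 0, 9, 0, -1],
  [-0.7, 0, 18, 0, -1],
  [-0.7, 0, 26, 0, -1],
  [-2.9, 0, 31.6, 0, -1],
  [-4.4, 0, 35.3, 0, -1],
  [-4.4, 0, 35.3, 0, -1],
  [-4.4, 0, 35.3, 0, -1],
])

```text
t: 8.3
position: [0.5247, 0.1582, 0.1862]
orientation: [0.0, 0.016, 1.0, 0.0]
force: [-0.3, -0.1, -1.7]
gripper_width: 0.0332
```

Run:
```python
from h import *
go((.5227,.158,.1841),-1.8)
tcp=arm.read_state()['position']
b,d=shot('side','side6')
th=fitnose('side6',tcp,dl=-.0015)
save('near2',cv2.convertScaleAbs(b[125:180,275:325],alpha=1.8),10)
M=tcp+np.array([np.cos(.0314),-np.sin(.0314),0])*(-.0015+.067*np.sin(th))+np.array([0,0,.022-.067*np.cos(th)])
print('mouth',M)
for r in (50,74,85): print(r,proj('side',[.578-.001*r*np.sin(.375),.158,.06+.001*r*np.cos(.375)]))
print(proj('side',M),proj('side',M+.03*np.array([-np.sin(th),0,np.cos(th)])))
```

```text
t 8.3 pos [0.5247 0.1582 0.1862] yaw -1.82 tilt [-0.0003  0.    ] F [-0.3 -0.1 -1.7] w 0.0332 q [ 0.11  0.05  1.93 -0.    1.16 -1.43]
shift [ 1.9 -0.2  2.1] roll -0.02
theta 0.38435382663865225 y0 0.00045379554463438685 n 66 med 0.0013085402576398647 w min sorted [-0.088  -0.0863 -0.0863 -0.0845 -0.0838 -0.0833 -0.0831 -0.0824]
mouth [0.54826512 0.15741086 0.14613146]
50 [[299.65744109 161.36903273]]
74 [[296.79642664 155.14738367]]
85 [[295.46635545 152.25497038]]
[[295.91509952 150.2752777 ]] [[292.13484723 142.23794959]]
```

View pics/near2.png

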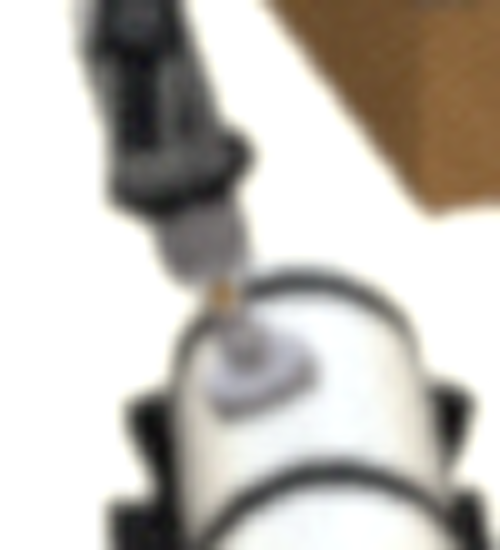

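The plunger, at crop (223,293), sits just under the mouth's middle, near (208,262), and on the nipple's image line. The nose edges look a little steeper than the nipple, though, so I'll re-fit the tilt with the grip offset left free.

Run:
```python
from h import *
for tag,tcp in(('side4',[.5960,-.168,.2175]),('side5',[.5189,.1582,.2192]),('side6',[.5247,.1582,.1862])):
    im,Q,m,_=nose(tag,np.array(tcp)); K=Q[m]; th,dl=.34,0.
    for _ in range(6):
        u=(K[:,0]-dl)*np.cos(th)+(K[:,2]-.022)*np.sin(th);w=-(K[:,0]-dl)*np.sin(th)+(K[:,2]-.022)*np.cos(th)
        k=K[(abs(u)<.018)&(w<-.041)&(w>-.069)&(K[:,1]<0)]
        f=lambda a:np.hypot((k[:,0]-a[2])*np.cos(a[0])+(k[:,2]-.022)*np.sin(a[0]),k[:,1]-a[1])-.015
        r=least_squares(f,[th,0,dl],loss='soft_l1',f_scale=.001);th,y0,dl=r.x
    print(tag,'depth fit',r.x.round(4),len(k))
    # silhouette: subpixel half-level edges of nose rows, bright background
    g=im.astype(float).mean(-1)
    c=proj('side',np.array(tcp)+[0.019,0,-.03])[0]; v0=int(c[1]); L=[];Rr=[]
    for v in range(v0-3,v0+3):
        row=g[v]; uc=int(round(c[0])); th0=.5*(row[uc]+130)
        i=uc
        while row[i]<th0:i-=1
        j=uc
        while row[j]<th0:j+=1
        L.append((v,i+(row[i]-th0)/(row[i]-row[i+1])));Rr.append((v,j-(row[j]-th0)/(row[j]-row[j-1])))
    L,Rr=np.array(L),np.array(Rr); print(np.c_[L,Rr[:,1]].round(1).tolist())
    for t in(.25,.3,.35,.4):
        A=np.array(tcp)+[.019,0,-.03];p=proj('side',[A,A+.02*np.array([-np.sin(t),0,np.cos(t)])]);print(t,((p[1]-p[0])[0]/(p[1]-p[0])[1]).round(3),end=' ')
    print()
```

```text
side4 depth fit [ 2.519e-01 -1.000e-04  6.200e-03] 86
[[191.0, 319.2, 341.2], [192.0, 319.1, 340.8], [193.0, 318.2, 340.8], [194.0, 314.2, 341.3], [195.0, 329.8, 341.8], [196.0, 330.4, 342.1]]
0.25 0.256 0.3 0.322 0.35 0.391 0.4 0.462 
side5 depth fit [0.2811 0.0007 0.004 ] 73
[[134.0, 283.5, 295.9], [135.0, 283.7, 295.9], [136.0, 284.7, 296.3], [137.0, 286.8, 296.7], [138.0, 287.6, 297.1], [139.0, 288.0, 297.3]]
0.25 0.298 0.3 0.359 0.35 0.422 0.4 0.488 
side6 depth fit [0.3443 0.0005 0.0008] 67
[[144.0, 285.7, 297.9], [145.0, 286.1, 298.1], [146.0, 287.4, 298.4], [147.0, 289.0, 298.9], [148.0, 289.9, 299.2], [149.0, 290.3, 299.2]]
0.25 0.299 0.3 0.361 0.35 0.425 0.4 0.492
```

Edges and depth agree on a tilt near 0.30, against about 0.37 for the nipple. The mouth itself is on the nipple's line to within about 1 mm. I'll advance along the nipple axis and watch the force; the remaining tilt can be swivelled out once the lip is on the nipple.

Request:
carry_out([
  [-1.1, 0, 2.8, 0, -1],
  [-2.2, 0, 5.6, 0, -1],
  [-3.3, 0, 8.4, 0, -1],
  [-4.4, 0, 11.2, 0, -1],
  [-4.4, 0, 11.2, 0, -1],
])

```text
t: 8.85
position: [0.5286, 0.1579, 0.1742]
orientation: [-0.001, 0.016, 1.0, -0.0]
force: [-0.6, 0.5, -1.4]
gripper_width: 0.0333
```

Request:
carry_out([
  [-0.7, 0, 1.9, 0, -1],
  [-1.5, 0, 3.7, 0, -1],
  [-2.2, 0, 5.6, 0, -1],
  [-2.2, 0, 5.6, 0, -1],
])

```text
t: 9.25
position: [0.531, 0.1584, 0.1692]
orientation: [-0.0, 0.016, 1.0, 0.001]
force: [-1.1, 0.6, -1.7]
gripper_width: 0.0333
```

Request:
carry_out([
  [-0.7, 0, 1.9, 0, -1],
  [-1.5, 0, 3.7, 0, -1],
  [-2.2, 0, 5.6, 0, -1],
  [-2.2, 0, 5.6, 0, -1],
])

```text
t: 9.65
position: [0.5328, 0.1585, 0.1637]
orientation: [-0.001, 0.016, 1.0, 0.001]
force: [-2.7, 3.9, 1.6]
gripper_width: 0.0332
```

Run:
```python
from h import *
go((.5227,.158,.1841),-1.8)
b,d=shot('side','side7')
save('near3',cv2.convertScaleAbs(b[125:180,275:325],alpha=1.8),10)
```

```text
t 9.65 pos [0.5328 0.1585 0.1637] yaw -1.81 tilt [0.0013 0.0014] F [-2.7  3.9  1.6] w 0.0332 q [ 0.11  0.09  1.93  0.    1.12 -1.43]
shift [ 10.2  -0.8 -20.4] roll -0.01
```

View pics/near3.png

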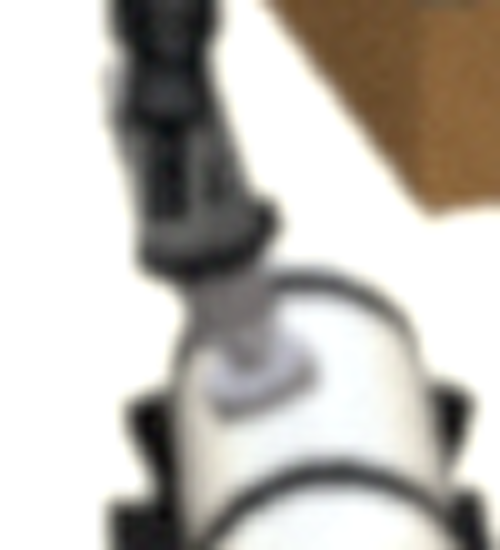

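The nose covers most of the nipple, with the mouth's edge at about crop (240,335) just above the seat. The sideways force in +y shows an offset of a few tenths to 1 mm, so I'll ease that way and go on.

Request:
carry_out([
  [0, 0.6, 0, 0, -1],
  [0, 1, 0, 0, -1],
  [0, 1, 0, 0, -1],
])

```text
t: 10.0
position: [0.5329, 0.1587, 0.1637]
orientation: [-0.001, 0.016, 1.0, -0.0]
force: [-3.9, 2.3, 2.5]
gripper_width: 0.0335
```

Request:
carry_out([
  [-0.4, 0, 0.9, 0, -1],
  [-0.7, 0, 1.9, 0, -1],
  [-0.7, 0, 1.9, 0, -1],
])

```text
t: 10.3
position: [0.5337, 0.1589, 0.1629]
orientation: [-0.001, 0.016, 1.0, 0.0]
force: [-6.3, 2.4, 5.9]
gripper_width: 0.0333
```

Axial push is now about 9 N, so the lip is at the balls. Before pushing through, I'll swivel out the tilt by moving the grip square to the nipple towards the robot.

Request:
carry_out([
  [1, 0.5, 0.4, 0, -1],
  [2, 0.5, 0.8, 0, -1],
  [3, 0.5, 1.2, 0, -1],
  [3, 0.5, 1.2, 0, -1],
])

```text
t: 10.7
position: [0.5331, 0.1591, 0.1626]
orientation: [0.003, 0.016, 1.0, -0.0]
force: [-1.7, 1.3, 5.3]
gripper_width: 0.0332
```

Run:
```python
from h import *
go((.5227,.158,.1841),-1.8)
print(arm.read_state()['wrist_torque'])
b,d=shot('side','side8'); save('near4',cv2.convertScaleAbs(b[125:180,275:325],alpha=1.8),10)
```

```text
t 10.7 pos [0.5331 0.1591 0.1626] yaw -1.82 tilt [-0.0061 -0.0004] F [-1.7  1.3  5.3] w 0.0332 q [ 0.11  0.09  1.93 -0.    1.11 -1.43]
shift [ 10.2  -1.4 -21.5] roll -0.02
[0.30643716 0.2430117  0.0134653 ]
```

Request:
carry_out([
  [1, 0, 0.4, 0, -1],
  [2, 0, 0.8, 0, -1],
  [3, 0, 1.2, 0, -1],
  [4, 0, 1.6, 0, -1],
  [4, 0, 1.6, 0, -1],
])

```text
t: 11.25
position: [0.5309, 0.1592, 0.1616]
orientation: [0.006, 0.016, 1.0, -0.0]
force: [5.6, 1.0, 5.8]
gripper_width: 0.0333
```

Request:
carry_out([
  [-0.7, 0, 1.9, 0, -1],
  [-1.5, 0, 3.7, 0, -1],
  [-1.5, 0, 3.7, 0, -1],
])

```text
t: 11.55
position: [0.5322, 0.1594, 0.1581]
orientation: [0.005, 0.016, 1.0, 0.0]
force: [4.2, 1.2, 6.0]
gripper_width: 0.0337
```

Run:
```python
from h import *
go((.5227,.158,.1841),-1.8)
print(arm.read_state()['wrist_torque'])
b,d=shot('side','side9'); save('near5',cv2.convertScaleAbs(b[125:180,275:325],alpha=1.8),10)
```

```text
t 11.55 pos [0.5322 0.1594 0.1581] yaw -1.83 tilt [-0.0108  0.0007] F [4.2 1.2 6. ] w 0.0337 q [ 0.11  0.09  1.94 -0.    1.1  -1.43]
shift [  9.2  -1.7 -26.1] roll -0.03
[ 0.2567461  -1.1748112  -0.01419634]
```

View pics/near5.png

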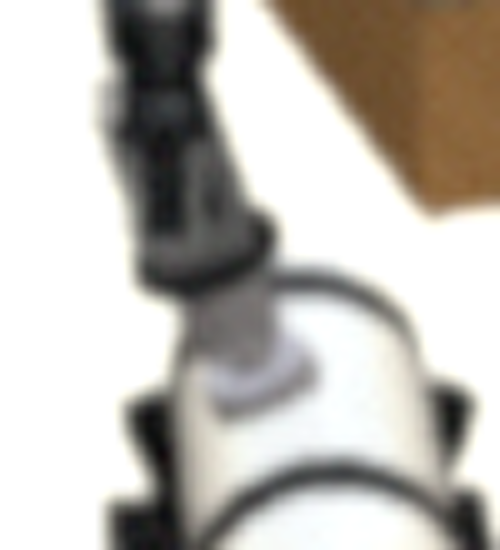

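The nose is nearly at the seat, with its lower edge at about crop (245,360) touching the seat disc's image. That was the 12th picture, so from here I go by numbers.

Request:
carry_out([
  [-0.7, 0, 1.9, 0, -1],
  [-1.5, 0, 3.7, 0, -1],
  [-1.5, 0, 3.7, 0, -1],
])

```text
t: 11.9
position: [0.5337, 0.1594, 0.1542]
orientation: [0.005, 0.016, 1.0, 0.0]
force: [4.6, 1.4, 6.9]
gripper_width: 0.0334
```

Request:
carry_out([
  [-0.7, 0, 1.9, 0, -1],
  [-1.5, 0, 3.7, 0, -1],
  [-1.5, 0, 3.7, 0, -1],
])

```text
t: 12.2
position: [0.5351, 0.1593, 0.151]
orientation: [0.005, 0.016, 1.0, 0.0]
force: [3.0, 1.0, 8.8]
gripper_width: 0.0332
```

Request:
carry_out([
  [-0.7, 0, 1.9, 0, -1],
  [-1.5, 0, 3.7, 0, -1],
  [-1.5, 0, 3.7, 0, -1],
])

```text
t: 12.5
position: [0.5358, 0.1594, 0.15]
orientation: [0.003, 0.016, 1.0, -0.0]
force: [-4.8, -0.2, 20.5]
gripper_width: 0.0335
```

Run:
```python
from h import *
go((.5227,.158,.1841),-1.8); s=arm.read_state()
print(s['wrist_torque'])
b,d=shot('side','side10')
im,Q,m,_=nose('side10',s['position']); K=Q[m]
for dl in(-.0015,.0015): fitnose('side10',s['position'],dl=dl)
# image positions of flange's lowest dark pixels vs seat, rows in all frames
for t in('side6','side7','side9','side10'):
    g=np.load(t+'.npz')['im'].max(-1).astype(int); print(t,[ (v,g[v,290:304].tolist()) for v in range(152,164,2)] if t in('side9','side10') else '')
```

```text
t 12.5 pos [0.5358 0.1594 0.15  ] yaw -1.8 tilt [-0.0068 -0.0001] F [-4.8 -0.2 20.5] w 0.0335 q [ 0.11  0.11  1.94 -0.    1.09 -1.43]
shift [ 12.8  -1.8 -34.2] roll 0.0
[ 0.00072982  0.43626612 -0.01173851]
theta 0.3851828116786128 y0 0.00015865939339560004 n 66 med 0.0015494675096144623 w min sorted [-0.0813 -0.0803 -0.0797 -0.0795 -0.0795 -0.0795 -0.0794 -0.0789]
theta 0.33825417675477804 y0 0.00015662862206741263 n 67 med 0.0015514406069633488 w min sorted [-0.0802 -0.08   -0.0795 -0.0791 -0.079  -0.079  -0.0784 -0.0781]
side6 
side7 
side9 [(152, [32, 34, 32, 30, 26, 23, 20, 20, 24, 35, 47, 54, 59, 66]), (154, [89, 71, 52, 33, 30, 36, 45, 53, 59, 64, 66, 65, 69, 83]), (156, [158, 148, 120, 79, 59, 59, 61, 64, 64, 65, 65, 70, 90, 122]), (158, [161, 152, 122, 79, 58, 58, 59, 61, 64, 66, 66, 69, 85, 111]), (160, [155, 141, 97, 64, 69, 72, 69, 71, 71, 69, 72, 77, 93, 106]), (162, [150, 126, 89, 89, 107, 109, 104, 101, 91, 88, 92, 97, 98, 95])]
side10 [(152, [73, 55, 54, 53, 53, 52, 48, 47, 41, 40, 34, 25, 21, 27]), (154, [56, 35, 36, 35, 35, 29, 25, 22, 20, 22, 25, 36, 55, 79]), (156, [109, 82, 58, 33, 22, 26, 31, 34, 45, 52, 59, 63, 78, 111]), (158, [159, 149, 116, 74, 53, 53, 56, 61, 63, 65, 67, 65, 71, 89]), (160, [157, 140, 97, 60, 63, 64, 57, 59, 62, 64, 66, 68, 71, 81]), (162, [149, 127, 89, 88, 100, 86, 72, 66, 68, 76, 78, 76, 82, 84])]
```

Request:
carry_out([
  [-0.4, 0, 0.9, 0, -1],
  [-0.7, 0, 1.9, 0, -1],
  [-0.7, 0, 1.9, 0, -1],
  [-0.7, 0, 1.9, 0, -1],
])

```text
t: 12.95
position: [0.536, 0.1594, 0.1499]
orientation: [0.003, 0.016, 1.0, -0.0]
force: [-11.2, -0.7, 28.9]
gripper_width: 0.0335
```

Request:
carry_out([
  [1, 0, 0.4, 0, -1],
  [2, 0, 0.8, 0, -1],
  [2, 0, 0.8, 0, -1],
])

```text
t: 13.25
position: [0.5357, 0.1594, 0.1497]
orientation: [0.005, 0.016, 1.0, -0.0]
force: [-7.8, -0.8, 27.4]
gripper_width: 0.0333
```

Request:
carry_out([
  [1, 0, 0.4, 0, -1],
  [2, 0, 0.8, 0, -1],
  [2, 0, 0.8, 0, -1],
])

```text
t: 13.55
position: [0.5354, 0.1594, 0.1496]
orientation: [0.008, 0.016, 1.0, -0.0]
force: [-3.2, -0.4, 26.8]
gripper_width: 0.0334
```

Run:
```python
from h import *
go((.5227,.158,.1841),-1.8); s=arm.read_state()
print(s['wrist_torque'])
b,d=shot('side','side11')
for dl in(-.0015,0,.0015): fitnose('side11',s['position'],dl=dl)
```

```text
t 13.55 pos [0.5354 0.1594 0.1496] yaw -1.79 tilt [-0.0155  0.0001] F [-3.2 -0.4 26.8] w 0.0334 q [ 0.11  0.11  1.94 -0.    1.08 -1.43]
shift [ 12.1  -1.8 -34.7] roll 0.01
[-0.16423116  0.03870527 -0.05739096]
theta 0.3805425261505184 y0 0.0003976781253024923 n 70 med 0.0011525095366081897 w min sorted [-0.0815 -0.0813 -0.0812 -0.0804 -0.0797 -0.0795 -0.0794 -0.0789]
theta 0.3606173888744374 y0 0.0002805058095411585 n 72 med 0.0011581722687031507 w min sorted [-0.0813 -0.0805 -0.0804 -0.0797 -0.0796 -0.0795 -0.0791 -0.0791]
theta 0.33984577897098694 y0 0.0001723390041966101 n 75 med 0.0013190140706948843 w min sorted [-0.0811 -0.0796 -0.0795 -0.0795 -0.0792 -0.0788 -0.0787 -0.0787]
```

Request:
carry_out([
  [1, 0, 0.4, 0, -1],
  [2, 0, 0.8, 0, -1],
  [3, 0, 1.2, 0, -1],
  [3, 0, 1.2, 0, -1],
])

```text
t: 14.0
position: [0.535, 0.1594, 0.1493]
orientation: [0.011, 0.016, 1.0, 0.0]
force: [-0.3, -1.4, 25.0]
gripper_width: 0.0333
```

Run:
```python
from h import *
go((.5227,.158,.1841),-1.8); s=arm.read_state(); print(s['wrist_torque'])
b,d=shot('side','side12')
for t in('side11','side12'):
    D=np.load(t+'.npz');P=cloud('side',D['d']);g=D['im'].max(-1)
    x=P[...,0]-.5788-.032*(P[...,1]-.15);z=P[...,2]-.0623
    for th in (.36,.38):
        w=-x*np.sin(th)+z*np.cos(th);u=x*np.cos(th)+z*np.sin(th);Y=P[...,1]-.159
        m=(D['d']>0)&(abs(u)<.03)&(abs(Y)<.03)&(w>.045)&(w<.105)
        print(t,th,'flange pts (|rho|>19)',end=' ')
        f=m&(np.hypot(u,Y)>.0195)&(np.hypot(u,Y)<.027)&(w>.065); print(f.sum(),np.percentile(w[f],[5,25,50,75,95]).round(4),'u',np.median(u[f]).round(4))
        for a in range(48,104,5):
            k=m&(w>a/1000)&(w<a/1000+.005)
            if k.sum()>2: print((a,int(k.sum()),*np.percentile(u[k],[3,97]).round(4).tolist(),Y[k].min().round(4).item(),int(np.median(g[k]))),end=' ')
        print()
```

```text
t 14.0 pos [0.535  0.1594 0.1493] yaw -1.8 tilt [-0.023   0.0007] F [-0.3 -1.4 25. ] w 0.0333 q [ 0.11  0.1   1.95 -0.    1.07 -1.43]
shift [ 11.4  -1.8 -35.1] roll -0.0
[-0.23731977 -0.97292945 -0.08193198]
side11 0.36 flange pts (|rho|>19) 66 [0.0819 0.0847 0.0879 0.0959 0.1033] u 0.0012
(48, 22, -0.0156, 0.014, -0.0212, 82) (53, 13, -0.0145, 0.0132, -0.0176, 72) (58, 16, -0.016, 0.0116, -0.0158, 65) (63, 11, -0.0137, 0.0104, -0.0183, 63) (68, 15, -0.0152, 0.0114, -0.0199, 60) (73, 8, -0.0112, 0.0109, -0.0156, 44) (78, 6, -0.022, 0.0197, -0.0221, 27) (83, 39, -0.0204, 0.0217, -0.0278, 34) (88, 21, -0.0225, 0.015, -0.0257, 47) (93, 19, -0.0159, 0.0169, -0.0211, 52) (98, 10, -0.0075, 0.0149, -0.0236, 46) (103, 7, -0.0135, 0.0148, -0.0258, 50) 
side11 0.38 flange pts (|rho|>19) 69 [0.0818 0.0849 0.0881 0.0962 0.1034] u 0.0041
(48, 22, -0.0146, 0.015, -0.0212, 82) (53, 13, -0.0134, 0.0142, -0.0176, 72) (58, 16, -0.0148, 0.0128, -0.0158, 65) (63, 14, -0.0121, 0.0135, -0.0184, 64) (68, 12, -0.014, 0.01, -0.0199, 59) (73, 8, -0.0097, 0.0124, -0.0156, 44) (78, 5, -0.0045, 0.0214, -0.0221, 
[... 589 characters left out ...]
(88, 19, -0.0192, 0.0116, -0.0268, 44) (93, 18, -0.017, 0.0166, -0.0221, 50) (98, 11, -0.0049, 0.0161, -0.0244, 48) (103, 8, -0.0158, 0.0165, -0.0262, 49) 
side12 0.38 flange pts (|rho|>19) 69 [0.0819 0.085  0.0878 0.0962 0.1035] u 0.0069
(48, 24, -0.0149, 0.0166, -0.019, 81) (53, 13, -0.0136, 0.0126, -0.0172, 70) (58, 14, -0.0149, 0.0129, -0.0188, 64) (63, 14, -0.0128, 0.0133, -0.0184, 62) (68, 13, -0.0135, 0.0113, -0.0178, 59) (73, 10, -0.0095, 0.016, -0.021, 43) (78, 5, -0.0091, 0.023, -0.0215, 36) (83, 42, -0.0216, 0.0214, -0.0285, 35) (88, 18, -0.0192, 0.0135, -0.0268, 44) (93, 19, -0.015, 0.0186, -0.0221, 51) (98, 11, -0.0029, 0.0181, -0.0244, 48) (103, 8, -0.0083, 0.0185, -0.0262, 43)
```

Request:
carry_out([
  [1, 0, 0.6, 0, -1],
  [2, 0, 1.2, 0, -1],
  [3, 0, 1.8, 0, -1],
  [3, 0, 1.8, 0, -1],
  [3, 0, 1.8, 0, -1],
])

```text
t: 14.55
position: [0.5308, 0.1597, 0.1463]
orientation: [0.01, 0.016, 1.0, 0.0]
force: [-0.6, -0.1, 23.7]
gripper_width: 0.0336
```

Request:
carry_out([
  [1, 0, 0.6, 0, -1],
  [2, 0, 1.2, 0, -1],
  [3, 0, 1.8, 0, -1],
  [3, 0, 1.8, 0, -1],
  [3, 0, 1.8, 0, -1],
])

```text
t: 15.05
position: [0.5296, 0.1596, 0.1455]
orientation: [0.012, 0.016, 1.0, 0.0]
force: [2.6, -0.7, 23.7]
gripper_width: 0.0335
```

Run:
```python
from h import *
go((.5227,.158,.1841),-1.8); s=arm.read_state(); print(s['wrist_torque'], s['position'])
```

```text
t 15.05 pos [0.5296 0.1596 0.1455] yaw -1.8 tilt [-0.0243  0.0009] F [ 2.6 -0.7 23.7] w 0.0335 q [ 0.11  0.09  1.96 -0.    1.06 -1.43]
shift [  5.9  -1.8 -38.7] roll -0.0
[-0.17931919 -1.2389941   0.01398806] [0.52959659 0.15964748 0.14550967]
```

```bash
cat > ax.py <<'E'
from h import *
def axis(t,w0=.056,w1=.079):
    D=np.load(t+'.npz');P=cloud('side',D['d']);ok=D['d']>0
    x=P[...,0]-.5788-.032*(P[...,1]-.15);z=P[...,2]-.0623;Y=P[...,1]-.159
    th,c,y0=.37,0.,0.
    for _ in range(6):
        u=x*np.cos(th)+z*np.sin(th)-c;w=-x*np.sin(th)+z*np.cos(th)
        m=ok&(abs(u)<.018)&(abs(Y-y0)<.02)&(Y<y0)&(w>w0)&(w<w1);X,Z,yy=x[m],z[m],Y[m]
        f=lambda a:np.hypot(X*np.cos(a[0])+Z*np.sin(a[0])-a[1],yy-a[2])-.015
        r=least_squares(f,[th,c,y0],loss='soft_l1',f_scale=.001);th,c,y0=r.x
    J=np.sqrt(np.diag(np.linalg.inv(r.jac.T@r.jac))*np.mean(r.fun**2))
    fl=ok&(np.hypot(u,Y-y0)>.0195)&(np.hypot(u,Y-y0)<.026)&(w>.07)&(w<.095)
    print(t,'theta %.3f +- %.3f  off-axis %.4f  y0 %.4f n %d'%(th,J[0],c,y0,m.sum()),'flange w',np.percentile(w[fl],[5,15,50]).round(4))
E
python3 - <<'E'
from ax import *
for k in range(4): shot('side',f's{k}')
for t in('side10','side11','side12','s0','s1','s2','s3'): axis(t)
E
```

```text
side10 theta 0.231 +- 0.139  off-axis -0.0103  y0 -0.0002 n 52 flange w [0.0817 0.0824 0.0849]
side11 theta 0.252 +- 0.135  off-axis -0.0089  y0 0.0003 n 52 flange w [0.0808 0.0831 0.0864]
side12 theta 0.269 +- 0.098  off-axis -0.0076  y0 -0.0004 n 53 flange w [0.0806 0.0825 0.0857]
s0 theta 0.256 +- 0.159  off-axis -0.0106  y0 0.0002 n 53 flange w [0.0783 0.0817 0.085 ]
s1 theta 0.459 +- 0.125  off-axis 0.0036  y0 -0.0006 n 54 flange w [0.0811 0.0823 0.0859]
s2 theta 0.399 +- 0.142  off-axis -0.0005  y0 -0.0007 n 52 flange w [0.0806 0.0821 0.0853]
s3 theta 0.383 +- 0.120  off-axis -0.0025  y0 0.0006 n 51 flange w [0.0805 0.0822 0.0856]
```

Run:
```python
from ax import *
I=[];D=[]
for k in range(20):
    a,b=arm.read_camera('side'); I.append(a.astype(float)); D.append(b)
D=np.array(D);d=np.median(D,0); np.savez('avg.npz',im=np.mean(I,0).astype(np.uint8),d=d)
axis('avg');axis('avg',.054,.077)
im=np.mean(I,0).max(-1)
# image-line directions: nose edges right/left by subpixel level, predicted directions
def edge(v,u0,s,lev=100):
    u=u0
    while im[v,u]<lev: u+=s
    return u-s*(im[v,u]-lev)/(im[v,u]-im[v,u-s])
for v in range(140,164): print(v,[round(x) for x in im[v,284:308]])
for th in(.3,.35,.4,.45):
    A=np.array([.578-.06*np.sin(th),.158,.06+.06*np.cos(th)]);p=proj('side',[A,A+.02*np.array([-np.sin(th),0,np.cos(th)])]);e=p[1]-p[0];print(th,(e[0]/e[1]).round(3))
print(arm.read_state()['force'],arm.read_state()['t'])
```

```text
avg theta 0.386 +- 0.028  off-axis -0.0014  y0 0.0005 n 53 flange w [0.081  0.0822 0.0857]
avg theta 0.382 +- 0.023  off-axis -0.0016  y0 0.0005 n 57 flange w [0.0811 0.082  0.0857]
140 [93, 67, 39, 23, 27, 31, 32, 31, 27, 21, 33, 71, 118, 148, 159, 161, 161, 161, 160, 160, 160, 161, 160, 160]
141 [86, 57, 31, 19, 22, 24, 24, 23, 22, 19, 28, 56, 96, 138, 157, 162, 162, 161, 161, 160, 160, 159, 160, 161]
142 [82, 51, 30, 20, 18, 16, 17, 17, 21, 22, 31, 48, 76, 119, 149, 160, 162, 161, 161, 160, 160, 160, 160, 160]
143 [95, 57, 40, 32, 22, 16, 14, 17, 28, 37, 41, 48, 61, 96, 137, 157, 161, 161, 160, 160, 160, 160, 159, 160]
144 [114, 73, 53, 48, 32, 18, 14, 18, 33, 46, 45, 47, 53, 76, 119, 149, 160, 161, 161, 161, 161, 160, 159, 160]
145 [133, 93, 64, 56, 39, 21, 16, 19, 34, 49, 43, 43, 49, 61, 96, 136, 155, 160, 161, 162, 162, 161, 160, 160]
146 [147, 114, 77, 60, 40, 22, 18, 20, 34, 49, 40, 36, 45, 53, 75, 117, 145, 157, 161, 161, 161, 161, 160, 160]
147 [154, 134, 97, 67, 41, 21, 18, 20, 33, 49, 38, 29, 40, 48, 60, 89, 124, 145, 156, 160, 160, 160, 160, 161]
148 [159, 148, 116, 78, 
[... 1124 characters left out ...]
, 55, 61, 65, 67, 70, 72, 78, 98, 120, 134, 142, 144]
159 [161, 161, 162, 161, 160, 158, 153, 141, 102, 60, 50, 54, 59, 62, 64, 66, 68, 70, 77, 92, 109, 122, 135, 143]
160 [160, 161, 161, 161, 160, 159, 156, 140, 97, 58, 52, 56, 58, 60, 62, 64, 67, 70, 78, 92, 102, 106, 121, 137]
161 [161, 161, 161, 161, 160, 160, 155, 135, 92, 68, 68, 64, 59, 60, 63, 66, 71, 74, 81, 92, 93, 91, 107, 132]
162 [161, 161, 161, 162, 160, 157, 150, 127, 89, 84, 91, 81, 67, 63, 66, 71, 80, 82, 86, 89, 83, 82, 101, 130]
163 [161, 160, 160, 156, 150, 135, 121, 103, 80, 92, 103, 91, 73, 67, 70, 75, 83, 84, 82, 79, 79, 86, 106, 131]
0.3 0.359
0.35 0.425
0.4 0.495
0.45 0.568
[ 2.99126784 -0.4705102  24.22124852] 16.25
```

Averaging 20 frames puts the tester's tilt at 0.385 ± 0.025; the housing edge in the image gives 0.40 and the nipple's own image line gives about 0.385. So it is now square, and the flange lies 81 mm from the canister's axis, where 80 means home. I'll ease the sideways preload and keep the axial push.

Request:
carry_out([
  [-1, 0, -0.3, 0, -1],
  [-2, 0, -0.5, 0, -1],
  [-3.3, 0, -0.6, 0, -1],
  [-4, 0, -0.3, 0, -1],
  [-4, 0, -0.3, 0, -1],
  [-4, 0, -0.3, 0, -1],
  [-4, 0, -0.3, 0, -1],
])

```text
t: 16.95
position: [0.5301, 0.1597, 0.1458]
orientation: [0.007, 0.016, 1.0, -0.0]
force: [-8.9, -1.3, 31.7]
gripper_width: 0.0333
```

Run:
```python
from ax import *
I=[];D=[]
for k in range(20):
    a,b=arm.read_camera('side'); I.append(a.astype(float)); D.append(b)
np.savez('avg2.npz',im=np.mean(I,0).astype(np.uint8),d=np.median(np.array(D),0))
axis('avg2');axis('avg2',.054,.077)
im=np.mean(I,0).max(-1)
E=[]
for v in range(139,147):
    u=294
    while im[v,u]<100:u+=1
    E.append(u-(im[v,u]-100)/(im[v,u]-im[v,u-1]))
print('edge slope',np.polyfit(range(8),E,1)[0]);go((.5227,.158,.1841),-1.8);print(arm.read_state()['wrist_torque'])
```

```text
avg2 theta 0.396 +- 0.037  off-axis -0.0009  y0 0.0004 n 51 flange w [0.0809 0.0822 0.0857]
avg2 theta 0.401 +- 0.029  off-axis -0.0005  y0 0.0004 n 55 flange w [0.0808 0.0822 0.0857]
edge slope 0.4200288167899256
t 17.95 pos [0.5301 0.1597 0.1458] yaw -1.79 tilt [-0.014 -0.   ] F [-7.7 -0.2 31.9] w 0.0335 q [ 0.11  0.1   1.96 -0.    1.07 -1.43]
shift [  6.8  -1.9 -38.4] roll 0.01
[-0.22895106  0.428301   -0.10353924]
```

```bash
python3 -c "
from station import arm
print(arm.sign_off())"
```

```text
the job is handed in; nothing more can be done
None
```

I handed the job in with the tester gripped and pressed onto the canister's nipple, and all but one of my last checks agree that it is fully home. I had no direct reading of the plunger or the snap, so both are inferred from the firm stop and the measured position.

**What I did:** I gripped the tester and lifted it nearly clear of its stand. The tool can't be tilted, so I drew the nose against the stand's rim to swivel the tester in the pads. I then put it on the nipple along its axis, pushed past the balls to a firm stop, and swivelled out the last of the tilt.

**Last checks:**
- **Push:** about 34 N along the nipple, with about 5 N sideways.
- **Firm stop:** at first contact, about 7 N more push moved it less than 0.2 mm. After the last squaring it sits about 1.5 mm deeper.
- **Position:** the flange's lower edge measures about 81 mm from the canister's axis; fully home would be 80 mm.
- **Squareness:** depth gives the tester's tilt as 0.38–0.40 rad (±0.03), against about 0.37–0.385 for the nipple.
- **Disagreement:** the last housing-edge slope came out at 0.42, or about 0.35 rad. The same check just before gave about 0.40, so I put this down to one bad row of pixels but did not confirm it.
- **Time:** about 18 s when handed in.

I did not touch the can, shoe or ruler. I didn't take a final picture of them, because I had used all 12 views.

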